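# Pack the garnish keeper in its bamboo caddy

## Robot

A 6-joint arm with a two-finger parallel gripper is mounted at the origin on the work surface. World frame = base frame: x ahead of the robot, y to its left, z up, the work surface at z = 0. Lengths are in m, angles in rad, forces in N, time in s.
With the tool pointing down it reaches from about 0.3 to 0.875 m from the base axis. Payload 4.2 kg.
Tool frame: the origin (TCP) lies between the finger pads; the fingertips stand 25 mm ahead of it and the grasp point (between the pads) lies 6 mm ahead of it; z points along the fingers, y is the line along which they close (so a half turn about z gives the same grasp; the last joint's range is limited). The gripper opens to 85 mm and grips with 20 to 120 N. Pads are 22 mm wide; open, the fingers measure 114 mm over their backs; the gripper's body (76 mm by 85 mm) begins 54 mm behind the grasp point. The pads swing forward as they close: fully open they stand 13 mm farther back than shut.
Start: joints at [-1.188, 0.32, 1.565, -0, 1.257, -0.02], TCP at [0.225, -0.529, 0.256] pointing down, gripper open.
Joint ranges: [-3.11, 3.11], [-0.84, 2.01], [0.21, 2.61], [-1.34, 4.49], [0.05, 2.63], [-2.56, 2.56]. Speed limits (rad/s): [2.57, 2.57, 3.14, 3.14, 3.14, 3.14].

## Interface

Orientations are given as a unit quaternion [x, y, z, w].
In Python, from plant import sensors, cams, order gives the robot as it stands.
- The arm moves only by the tool servo_tool, never from a script. Its argument "increments" is one flat list of numbers, 7 for each row, row after row: the shift along the tool's x, y, z as a fraction of full scale, then the turn, a rotation vector about the tool's x, y, z as a fraction of full scale, then the closure, from -1 (fully open) to 1 (shut). A call has exactly 8 rows; each row is the pose to reach, as a shift and turn from the pose commanded when the call began, along the tool's axes at that moment; what a row does not reach only later rows make up. Full scale, the value 1, is 200 mm for a shift and 120 degrees for a turn. A row lasts 1/8 s, in which the tool goes at most 62.5 mm and 10.7 degrees, less where a joint would pass 70% of its speed; a pose out of reach is approached as far as the arm can. A call with a number of a shift or a turn outside -1 to 1 is refused whole. A call with a gripper value outside its range is refused whole. The fingers move at their own pace and stop on an object; the grip force is fixed at half the most. Time passes only in rows, so rows that repeat a pose let the fingers close, or fill a call up. It gives the time, the measured TCP pose, the force, the opening and the grip force at its end, in the units of the state.
- sensors.get_state(): the state, without advancing time (a new reading comes with each control period).
- cams.snapshot(name): name is "side" or "top" or "wrist"; returns a dict with "color" (400x640x3 uint8, red, green, blue), "K" (3x3 intrinsics, pixels), "extrinsics" (4x4, takes a point from world to camera coordinates); the wrist camera has in their place "tool_from_camera" (4x4, takes a point from camera to tool coordinates, whose origin is the TCP and whose axes are the flange's). Camera axes: x right, y down, z forward; pixel columns grow to the right and rows downward; lengths in m; the calibration is good to about 2 mm. A picture is of the moment at which its call begins: read the wrist's pose just before it. There is no depth.
- order.finish_job(): hands the job in; it is judged then, once.
The state is a dict: "clock": time; "q": joint angles; "joint_vel": joint speeds; "joint_efforts": joint torques, N m; "eef_pos": TCP position; "orientation": TCP orientation; "contact_force": force on the tool from outside, world axes, zero at the start; "ft_torque": the same for the moment, N m; "gripper_width": opening from 0.0 (shut) to 1.0 (fully open); "grip_force": force on a finger pad.
Only numpy, scipy, OpenCV 4.12 (cv2) and the standard library are available. Lean on these libraries where they do the work, as an engineer would, in place of code of your own. Each camera call takes 0.05 s, during which the arm holds its last target. There are 200 camera calls.

## Task

Pack the garnish keeper for rolling the trolley: the steel tin stands on its short end, so first lay it down on the trolley top with its opening up and let it go, then take it again from above and set it squarely in the pocket of the bamboo caddy. Stack the slatted drain grid on the tin and the solid lid on the grid, all fully home and lowered, not dropped. Leave the tumbler, olive dish, bottle, sugar jar and mug where they are.

Things in the scene. Friction and masses are not known exactly. Their poses are not given: they have to be found in the camera images.
- tin: open steel tin 100 long x 60 wide x 46 mm deep, wall 3, 220 g, standing at first on a short end (46 x 60). Origin: centre of that end. +x: out of its opening, at first level and roughly away from the robot, must end up (opening face x = 23, outer base x = -23 mm); y: across the 60 mm width (faces at +-30); z: along its length (0 to 100 mm).
- tin_base (a point): centre of the tin's outer base (the face across from the opening), 23 mm from the tin's mid-depth and at mid-length; axes as tin.
- grid: drain grid, a frame with four cross slats and see-through gaps, light wood, 100 (x) x 60 (y) x 16 mm (z), lying flat; same either way up. Origin: centre of its underside.
- lid: solid plain board without gaps, light wood, 100 (x) x 60 (y) x 18 mm (z), lying flat. Origin: centre of its underside.
- caddy_in (a point): centre of the fixed wooden caddy's pocket floor, 10 mm over the trolley top. Pocket 104 (x) x 64 (y) x 74 mm deep, walls 12. Each long side (+-y) has a 50 mm wide finger gap at its middle, rim to floor. Home undersides: z = 0 (tin), 46 (grid), 62 mm (lid); lid top 80.
- tumbler: bystander: heavy glass tumbler, 82 mm wide, 95 tall; origin at the centre of its underside.
- dish: bystander: white ceramic olive dish, 100 mm wide, 38 tall; origin at the centre of its underside.
- bottle: bystander: green bottle, 68 mm wide, 220 tall; origin at the centre of its underside.
- jar: bystander: low lidded sugar jar, 64 mm wide, 70 tall; origin at the centre of its underside.
- mug: bystander: white mug with a handle, 80 mm wide, 85 tall; origin at the centre of its underside.

How it is judged:
On the way, in this order (a step that is already met when the one before it is completed fails the run):
1. the tin lies on the trolley top beside the caddy, opening up, flat within 5 degrees, let go and at rest (angle between tin's own x axis and vertical below 0.09 rad and height (world z) of tin_base below 0.004 m and horizontal distance between tin_base and caddy_in above 0.1 m and contact force between the fingers and tin below 0.1 N and linear speed of tin below 0.03 m/s), for 0.2 s.
2. the tin is home in the caddy's pocket, its base within 3 mm of the pocket floor, opening up, and let go (horizontal distance between tin_base and caddy_in below 0.005 m and z of tin_base in the frame of caddy_in between -0.003 and 0.003 m and angle between tin's own x axis and vertical below 0.05 rad and angle between the z axis of tin and the x axis of caddy_in, either way round below 0.08 rad and contact force between the fingers and tin below 0.1 N and linear speed of tin below 0.03 m/s), for 0.2 s.
3. the drain grid lies flat on the tin in the pocket, within 3 mm of home height, and let go (horizontal distance between each of tin_base, grid and caddy_in below 0.005 m and z of tin_base in the frame of caddy_in between -0.003 and 0.003 m and angle between tin's own x axis and vertical below 0.05 rad and angle between the z axis of tin and the x axis of caddy_in, either way round below 0.08 rad and z of grid in the frame of caddy_in between 0.043 and 0.049 m and angle between grid's own z axis and vertical below 0.05 rad and angle between the x axis of grid and the x axis of caddy_in, either way round below 0.08 rad and contact force between the fingers and grid below 0.1 N and linear speed of grid below 0.03 m/s), for 0.2 s.
4. the lid lies flat on the grid in the pocket, within 3 mm of home height, and let go (horizontal distance between each of tin_base, grid, lid and caddy_in below 0.005 m and z of tin_base in the frame of caddy_in between -0.003 and 0.003 m and angle between tin's own x axis and vertical below 0.05 rad and angle between the z axis of tin and the x axis of caddy_in, either way round below 0.08 rad and z of grid in the frame of caddy_in between 0.043 and 0.049 m and angle between each of grid, lid's own z axis and vertical below 0.05 rad and angle between the x axis of each of grid, lid and the x axis of caddy_in, either way round below 0.08 rad and z of lid in the frame of caddy_in between 0.059 and 0.065 m and contact force between the fingers and lid below 0.1 N and linear speed of lid below 0.03 m/s), for 0.2 s.
At the end, for the whole second after the job is handed in: Tin (opening up), grid and lid are stacked in the pocket, undersides 0, 46 and 62 mm above its floor within 3 mm, centred within 5 mm, level within 2.8 degrees, square to it within 4.5 degrees and at rest; none dropped; bystanders moved less than 25 mm (horizontal distance between each of tin_base, grid, lid and caddy_in below 0.005 m and z of tin_base in the frame of caddy_in between -0.003 and 0.003 m and angle between tin's own x axis and vertical below 0.05 rad and angle between the z axis of tin and the x axis of caddy_in, either way round below 0.08 rad and z of grid in the frame of caddy_in between 0.043 and 0.049 m and angle between each of grid, lid's own z axis and vertical below 0.05 rad and angle between the x axis of each of grid, lid and the x axis of caddy_in, either way round below 0.08 rad and z of lid in the frame of caddy_in between 0.059 and 0.065 m and linear speed of each of tin, grid, lid below 0.02 m/s); the robot touches nothing.
It fails at once if the glass tumbler, olive dish, bottle, sugar jar or mug is moved by more than 25 mm (distance of any of tumbler, dish, bottle, jar, mug from where it was at the start of the episode above 0.025 m).
It fails at once if the tin is let fall into the caddy: faster than 0.5 m/s inside the pocket (a free fall of about 13 mm) (horizontal distance between tin_base and caddy_in below 0.03 m and z of tin_base in the frame of caddy_in below 0.08 m and linear speed of tin above 0.5 m/s).
It fails at once if the grid is let fall into the caddy: faster than 0.5 m/s inside the pocket (a free fall of about 13 mm) (horizontal distance between grid and caddy_in below 0.03 m and z of grid in the frame of caddy_in below 0.08 m and linear speed of grid above 0.5 m/s).
It fails at once if the lid is let fall into the caddy: faster than 0.5 m/s inside the pocket (a free fall of about 13 mm) (horizontal distance between lid and caddy_in below 0.03 m and z of lid in the frame of caddy_in below 0.08 m and linear speed of lid above 0.5 m/s).
It also fails if it takes over 72 s, if anything falls off the work surface, if the arm or the gripper's body presses on something with over 40 N, if the wrist force passes 120 N, or if a joint passes its speed limit or range.

## Working session

There is one attempt and no reset: what is moved stays moved. The work goes in short steps, Python scripts to look and compute and a tool call to move; the robot and the scene stay as the last step left them, time stands still between calls to the robot, and variables do not carry over. Pictures are saved under pics/ and viewed, at most 10 in all, crops included, and the job is handed in when it is done.

Besides the shell and the picture viewer there is one more tool, called after "Call:" by a JSON object that holds its "name" and its "arguments", one argument or row to a line. servo_tool: Moves the arm, as the interface text tells. Shift numbers are shares of 200 mm and turn numbers shares of 120 degrees, none past 1 either way. Its arguments: {"type":"object","properties":{"increments":{"type":"array"}},"required":["increments"]}

```bash
mkdir -p pics
cat > h.py <<'E'
import numpy as np, cv2
from plant import sensors, cams, order
from scipy.spatial.transform import Rotation as R
def snap(n,fn=None):
    s=sensors.get_state(); d=cams.snapshot(n)
    K=np.array(d["K"])
    if n=="wrist":
        T=np.eye(4);T[:3,:3]=R.from_quat(s["orientation"]).as_matrix();T[:3,3]=s["eef_pos"]
        wc=T@np.array(d["tool_from_camera"])
    else: wc=np.linalg.inv(np.array(d["extrinsics"]))
    im=np.array(d["color"])
    if fn: cv2.imwrite("pics/"+fn,im[:,:,::-1]); np.savez("pics/"+fn[:-4]+".npz",im=im,K=K,wc=wc)
    return im,K,wc
def load(b):
    d=np.load("pics/"+b+".npz"); return d["im"],d["K"],d["wc"]
def onz(px,K,wc,z):
    px=np.atleast_2d(np.array(px,float))
    r=np.c_[px,np.ones(len(px))]@np.linalg.inv(K).T@wc[:3,:3].T
    o=wc[:3,3]; return o+r*((z-o[2])/r[:,2])[:,None]
E
python3 - <<'E'
from h import *
s=sensors.get_state(); print(s)
for n in("top","side"):
    im,K,wc=snap(n,n+"0.png"); print(n,K.tolist(),wc.round(3).tolist())
E
```

```text
{'clock': 0.0, 'q': array([-1.18796148e+00,  3.20306972e-01,  1.56567293e+00, -1.97501458e-05,
        1.25736717e+00, -1.99990395e-02]), 'joint_vel': array([ 1.62102492e-03,  1.02006329e-03,  8.25889922e-05, -1.38200434e-03,
       -1.05052813e-03,  1.20802322e-03]), 'joint_efforts': array([-2.22363247e-03, -4.15529037e+01, -2.34164178e+01, -2.16056719e-04,
        8.09187361e-03, -6.86967539e-06]), 'eef_pos': array([ 0.22525469, -0.5285853 ,  0.25547591]), 'orientation': array([ 9.79783103e-01,  2.00060742e-01, -1.67507470e-04, -8.61120720e-04]), 'contact_force': array([-0.40132723, -0.04064832,  0.96847114]), 'ft_torque': array([-0.01285419,  0.00661461, -0.00638177]), 'grip_force': 0.0, 'gripper_width': 1.0001666696232612}
top [[366.40921523292184, 0.0, 319.1515319867274], [0.0, 366.40921523292184, 199.82541623996806], [0.0, 0.0, 1.0]] [[0.022, -0.997, 0.079, 0.447], [-0.999, -0.024, -0.021, 0.029], [0.023, -0.079, -0.997, 1.065], [0.0, 0.0, 0.0, 1.0]]
side [[396.092810813384, 0.0, 317.40809258792683], [0.0, 396.092810813384, 203.9714848714151], [0.0, 0.0, 1.0]] [[-0.798, -0.469, 0.377, 0.097], [-0.602, 0.604, -0.522, 0.618], [0.017, -0.644, -0.765, 0.946], [0.0, 0.0, 0.0, 1.0]]
```

View pics/top0.png

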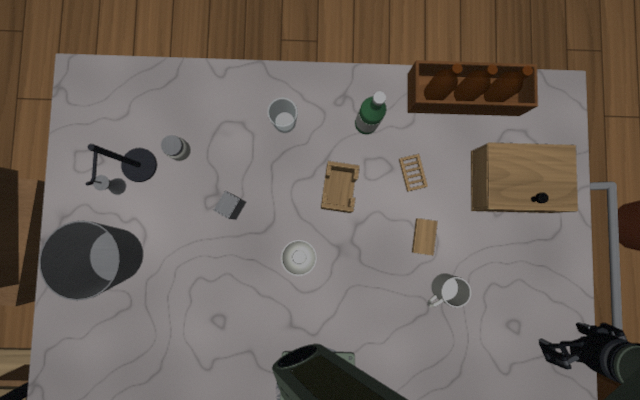

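View pics/side0.png

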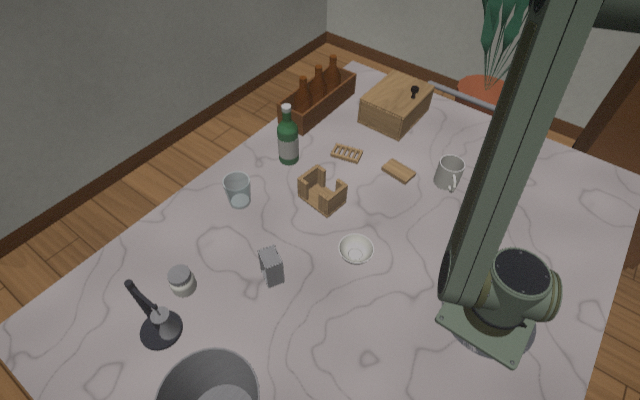

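The top view shows the tin at about (230,205), caddy (340,187), grid (413,172) and lid (425,237). The dish is at (298,258), tumbler (283,115), bottle (370,113), mug (450,290) and jar (175,147). In the side view the tin is at (271,266).

Run:
```python
from h import *
im,K,wc=load("top0"); c=im[150:275,205:445]; d=im[:0]
a=cv2.resize(c,None,fx=3.3,fy=3.3,interpolation=cv2.INTER_CUBIC)[:,:,::-1]
im2,_,_=load("side0"); b=im2[140:290,250:420]
a=a[:412,:792]; b=cv2.resize(b,(204,180),interpolation=cv2.INTER_CUBIC)[:,:,::-1]
o=np.zeros((600,800,3),np.uint8); o[:a.shape[0],:a.shape[1]]=a; o[415:595,:204]=b; 
t=cv2.resize(im2[240:295,250:295],None,fx=3.3,fy=3.3,interpolation=cv2.INTER_CUBIC)[:,:,::-1]; o[415:415+t.shape[0],300:300+t.shape[1]]=t
cv2.imwrite("pics/c.png",o)
hsv=cv2.cvtColor(im,cv2.COLOR_RGB2HSV)
for n,(x0,y0,x1,y1),z in(("grid",(393,145,435,200),.016),("lid",(405,210,445,265),.018),("caddy",(312,150,368,220),.084)):
    m=np.zeros(im.shape[:2],np.uint8); m[y0:y1,x0:x1]=((hsv[y0:y1,x0:x1,1]>60)&(hsv[y0:y1,x0:x1,2]>60))*255
    cs=max(cv2.findContours(m,0,1)[0],key=cv2.contourArea)[:,0]
    w=onz(cs,K,wc,z); r=cv2.minAreaRect((w[:,:2]*1000).astype(np.float32)); print(n,r, cv2.boxPoints(cv2.minAreaRect(cs)).round(1).tolist())
for n,p,z in (("tumbler",(283,115),.05),("dish",(298,258),.038),("bottle",(370,113),.1),("mug",(455,290),.085),("jar",(175,147),.07),("tin",(230,202),.1)): print(n,onz(p,K,wc,z).round(3))
```

```text
grid ((617.5413208007812, -263.8758544921875), (98.37939453125, 61.30323791503906), 15.340171813964844) [[398.29998779296875, 158.5], [418.3999938964844, 153.0], [427.29998779296875, 185.89999389648438], [407.1000061035156, 191.3000030517578]]
lid ((432.6440734863281, -296.9075622558594), (61.91874694824219, 97.96438598632812), 82.92305755615234) [[411.5, 252.10000610351562], [415.79998779296875, 218.0], [437.20001220703125, 220.60000610351562], [432.8999938964844, 254.6999969482422]]
caddy ((562.2560424804688, -46.87077331542969), (87.7582015991211, 130.25518798828125), 83.1548080444336) [[320.29998779296875, 208.0], [327.1000061035156, 160.60000610351562], [359.3999938964844, 165.1999969482422], [352.6000061035156, 212.6999969482422]]
tumbler [[0.765 0.115 0.05 ]]
dish [[0.365 0.062 0.038]]
bottle [[ 0.762 -0.124  0.1  ]]
mug [[ 0.293 -0.358  0.085]]
jar [[0.661 0.405 0.07 ]]
tin [[0.512 0.242 0.1  ]]
```

View pics/c.png

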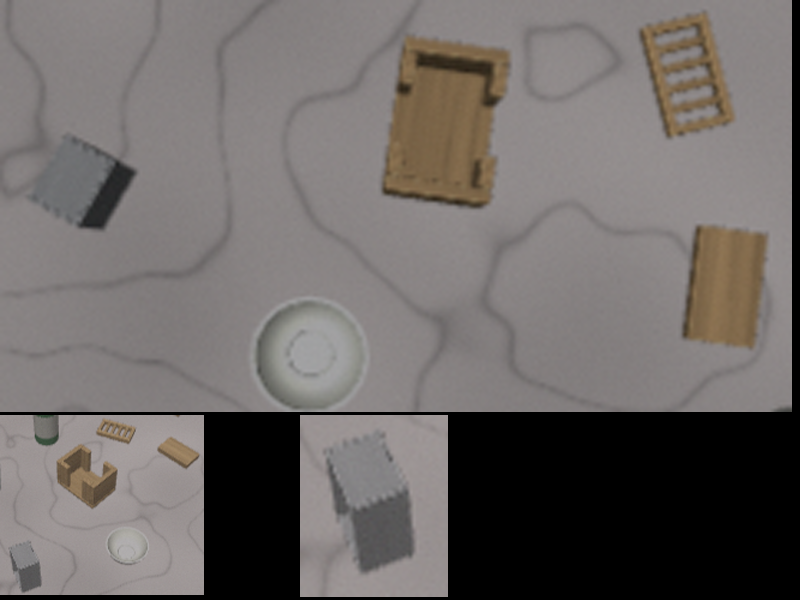

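The crop shows the tin's grey top with a dark side facing right and down, so its yaw is still unclear. The caddy's finger gaps are on its left and right sides. I'll move the wrist camera close for a look.

```bash
cat >> h.py <<'E'
def pose(az,tilt=0):
    "tool x axis at azimuth az (deg) for tilt 0, tool down; tilt: turn about tool y (deg)"
    a=np.radians(az); X=np.array([np.cos(a),np.sin(a),0]); Z=np.array([0,0,-1.]); 
    return R.from_matrix(np.c_[X,np.cross(Z,X),Z])*R.from_euler("y",tilt,degrees=True)
def inc(p,Rt,fromp=None,fromR=None):
    s=sensors.get_state(); R0=R.from_quat(s["orientation"]) if fromR is None else fromR
    p0=s["eef_pos"] if fromp is None else fromp
    d=R0.inv().apply(np.array(p)-p0)/.2; w=(R0.inv()*Rt).as_rotvec()/np.radians(120)
    print("inc",d.round(4).tolist(),w.round(4).tolist())
def st():
    s=sensors.get_state(); r=R.from_quat(s["orientation"]).as_matrix(); print(s["clock"],s["eef_pos"].round(4),"x az %.1f z"%np.degrees(np.arctan2(r[1,0],r[0,0])),r[:,2].round(3),"q",s["q"].round(2),s["contact_force"].round(1),s["gripper_width"].round(3),s["grip_force"])
E
python3 - <<'E'
from h import *
inc((.42,.20,.30),pose(61)); print(cams.snapshot("wrist")["tool_from_camera"])
im,K,wc=load("top0")
hsv=cv2.cvtColor(im,cv2.COLOR_RGB2HSV); print(hsv[195:220:4,208:255:3,1]);
E
```

```text
inc [2.324, -2.9701, -0.2173] [-0.0008, -0.0003, -0.316]
[[ 1.08668302e-03 -9.63168327e-01 -2.68896992e-01  6.82194619e-02]
 [ 9.99999028e-01  8.11768103e-04  1.13356654e-03  2.45637663e-04]
 [-8.73533390e-04 -2.68897963e-01  9.63168273e-01 -1.16705107e-01]
 [ 0.00000000e+00  0.00000000e+00  0.00000000e+00  1.00000000e+00]]
[[11 11  9  9  9  9  7  7  7 10  9 10 12  9 13 11]
 [10 10 10 12  7  9  9  7  9  9 10  7 11  8  9  9]
 [10  8  8  0  7  9  7  5  7  4  0 13 10  8 11 11]
 [ 8 11  6  5  7  7  7  7  7 13 12  6 10 10 10 10]
 [10 11  8  6  7  7  7  7  8 13  6  9 10 12 10 10]
 [ 9  9  9 11 10  4  9  7  6 12  6 12 10 10 10 10]
 [ 7 11  9 13 11  8  9  9  7  9  8  8 10  8 10 12]]
```

Call:
{"name": "servo_tool", "arguments": {
  "increments": [0.25,-0.31,-0.1,0,0,0,-1,0.5,-0.62,-0.2,0,0,0,-1,0.77,-0.99,-0.22,0,0,0,-1,0.77,-0.99,-0.22,0,0,0,-1,0.77,-0.99,-0.22,0,0,0,-1,0.77,-0.99,-0.22,0,0,0,-1,0.77,-0.99,-0.22,0,0,0,-1,0.77,-0.99,-0.22,0,0,0,-1]
}}

```text
clock: 1.15
eef_pos: [0.2892, -0.2874, 0.2999]
orientation: [0.98, 0.199, -0.0, -0.0]
contact_force: [-0.2, -0.3, 0.1]
gripper_width: 0.996
grip_force: 0.0
```

Call:
{"name": "servo_tool", "arguments": {
  "increments": [0.25,-0.31,0,0,0,0,-1,0.5,-0.62,0,0,0,0,-1,0.77,-0.99,0,0,0,0,-1,0.77,-0.99,0,0,0,0,-1,0.77,-0.99,0,0,0,-0.08,-1,0.77,-0.99,0,0,0,-0.16,-1,0.77,-0.99,0,0,0,-0.24,-1,0.77,-0.99,0,0,0,-0.316,-1]
}}

```text
clock: 2.15
eef_pos: [0.3538, -0.0444, 0.3001]
orientation: [0.861, 0.509, -0.0, -0.0]
contact_force: [0.1, 0.4, 0.0]
gripper_width: 1.0
grip_force: 0.0
```

Run:
```python
from h import *
st(); inc((.44,.17,.30),pose(61))
```

```text
Traceback (most recent call last):
  File "h.py", line 30, in st
    s=sensors.get_state(); r=R.from_quat(s["orientation"]).as_matrix(); print(s["clock"],s["eef_pos"].round(4),"x az %.1f z"%np.degrees(np.arctan2(r[1,0],r[0,0])),r[:,2].round(3),"q",s["q"].round(2),s["contact_force"].round(1),s["gripper_width"].round(3),s["grip_force"])
                                                                                                                                                                                                                                   ^^^^^^^^^^^^^^^^^^^^^^^^
AttributeError: 'float' object has no attribute 'round'
```

Call:
{"name": "servo_tool", "arguments": {
  "increments": [0.31,-0.02,0,0,0,0,-1,0.62,-0.04,0,0,0,0,-1,0.93,-0.1,0,0,0,0,-1,1,-0.13,0,0,0,0,-1,1,-0.13,0,0,0,0,-1,1,-0.13,0,0,0,0,-1,1,-0.13,0,0,0,0,-1,1,-0.13,0,0,0,0,-1]
}}

```text
clock: 3.15
eef_pos: [0.4276, 0.1426, 0.3005]
orientation: [0.862, 0.507, 0.0, 0.0]
contact_force: [-0.2, 0.7, 0.3]
gripper_width: 0.998
grip_force: 0.0
```

```bash
sed -i 's/s\["gripper_width"\].round(3)/s["gripper_width"]/' h.py
python3 - <<'E'
from h import *
st(); im,K,wc=snap("wrist","w1.png"); print(K[0],wc[:3,3])
E
```

```text
3.15 [0.4276 0.1426 0.3005] x az 60.9 z [ 0. -0. -1.] q [ 0.3   0.09  1.75 -0.    1.3   0.8 ] [-0.2  0.7  0.3] 0.9984554185134337 0.0
[284.04250613   0.         323.46215177] [0.46089617 0.20196996 0.41724198]
```

View pics/w1.png

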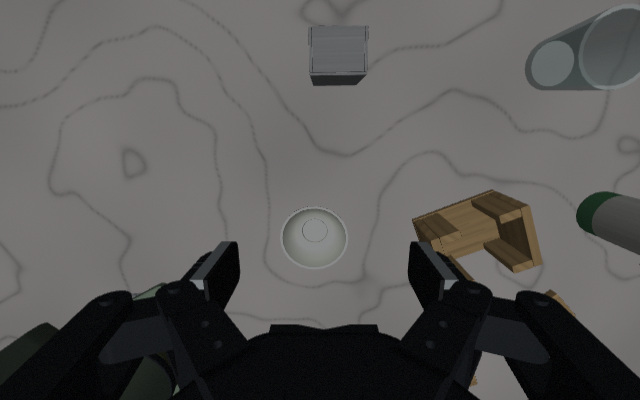

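The wrist view shows the tin at the top, with top-face corners about (309,73), (368,73), (310,26) and (368,26). Its solid base face points toward the robot, down to (314,85)-(361,85), so the opening faces az 61.

Run:
```python
from h import *
im,K,wc=load("w1")
g=cv2.cvtColor(im,cv2.COLOR_RGB2GRAY)
c=cv2.resize(im[10:100,290:390],None,fx=6,fy=6,interpolation=cv2.INTER_CUBIC)[:,:,::-1]; cv2.imwrite("pics/c2.png",c)
for p in((310,26),(368.5,26),(368.5,73),(309.5,73)): print(onz(p,K,wc,.1).round(4))
for p in((314,85),(361,85)): print(onz(p,K,wc,0).round(4))
```

```text
[[0.4919 0.2846 0.1   ]]
[[0.5427 0.2564 0.1   ]]
[[0.5233 0.2178 0.1   ]]
[[0.47   0.2474 0.1   ]]
[[0.4707 0.2454 0.    ]]
[[0.5272 0.2141 0.    ]]
```

View pics/c2.png

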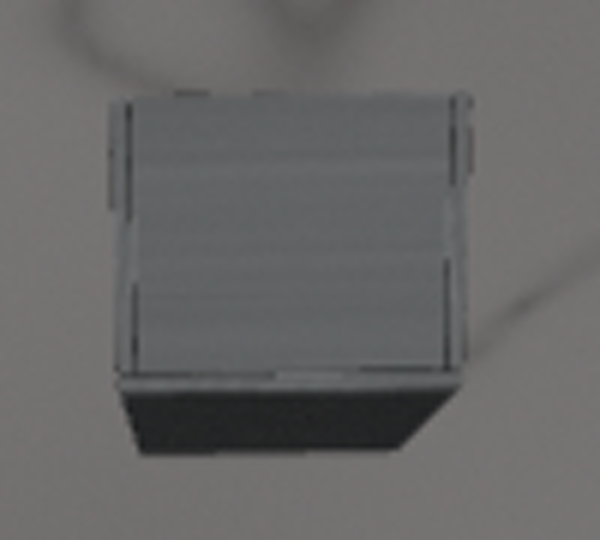

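Run:
```python
from h import *
X=np.array([np.cos(np.radians(61)),np.sin(np.radians(61)),0])
g=np.array([.508,.2515,.062])+.005*X
P=pose(61,-40); d=P.apply([0,0,1]); print(d)
a=g-d*.006; b=a-d*.1
inc(b,P); inc(a,P,b,P)
```

```text
[-0.31162962 -0.56219471 -0.76604444]
inc [1.0356, 0.086, 0.7869] [0.0, -0.3334, -0.0007]
inc [-0.0, -0.0, 0.5] [0.0, 0.0, 0.0]
```

Call:
{"name": "servo_tool", "arguments": {
  "increments": [0.3,0.03,0,0,-0.08,0,-1,0.6,0.06,0,0,-0.16,0,-1,0.9,0.086,0.1,0,-0.24,0,-1,1,0.086,0.3,0,-0.333,0,-1,1,0.086,0.55,0,-0.333,0,-1,1,0.086,0.78,0,-0.333,0,-1,1,0.086,0.78,0,-0.333,0,-1,1,0.086,0.78,0,-0.333,0,-1]
}}

```text
clock: 4.2
eef_pos: [0.5405, 0.3102, 0.1463]
orientation: [0.81, 0.477, -0.293, 0.173]
contact_force: [-0.2, 0.1, 0.0]
gripper_width: 1.003
grip_force: 0.0
```

Run:
```python
from h import *
st(); X=np.array([np.cos(np.radians(61)),np.sin(np.radians(61)),0])
g=np.array([.508,.2515,.062])+.005*X
P=pose(61,-40); d=P.apply([0,0,1])
inc(g-d*.006,P); snap("wrist","w2.png")
```

```text
4.2 [0.5405 0.3102 0.1463] x az 60.9 z [-0.31  -0.561 -0.768] q [ 0.63  0.78  1.2  -0.28  1.8   1.16] [-0.2  0.1  0. ] 1.0031909602412472 0.0
inc [0.0317, -0.0004, 0.4926] [0.0004, -0.0013, -0.0007]
```

View pics/w2.png

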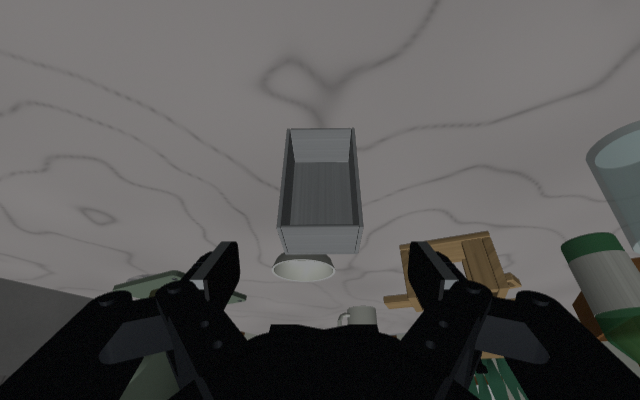

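The view down the opening shows its edges at (288,128)-(354,128) and (278,226)-(362,226), centred between the fingers. I'll approach and close.

Call:
{"name": "servo_tool", "arguments": {
  "increments": [0.032,-0.008,0.15,0,0,0,-1,0.032,-0.008,0.3,0,0,0,-1,0.032,-0.008,0.4,0,0,0,-1,0.032,-0.008,0.493,0,0,0,-1,0.032,-0.008,0.493,0,0,0,-1,0.032,-0.008,0.493,0,0,0,1,0.032,-0.008,0.493,0,0,0,1,0.032,-0.008,0.493,0,0,0,1]
}}

```text
clock: 5.25
eef_pos: [0.511, 0.2607, 0.0663]
orientation: [0.81, 0.477, -0.293, 0.174]
contact_force: [1.8, 1.9, 6.6]
gripper_width: 0.7
grip_force: 61.5
```

Run:
```python
from h import *
st(); s=sensors.get_state(); p=s["eef_pos"]; R0=R.from_quat(s["orientation"])
P=pose(61,5)
# lift 40 then rotate
d5=P.apply([0,0,1]); g=p+R0.apply([0,0,.006])
inc(g+[0,0,.05]-d5*.006,P); inc(g+[0,0,.05]-R0.apply([0,0,.006]),R0)
```

```text
5.25 [0.511  0.2607 0.0663] x az 60.9 z [-0.309 -0.561 -0.768] q [ 0.6   0.78  1.43 -0.29  1.57  1.2 ] [1.8 1.9 6.6] 0.6997578967831303 61.49254560470581
inc [-0.1813, 0.0005, -0.1833] [0.0009, 0.3736, -0.0]
inc [-0.1601, 0.0005, -0.192] [0.0, 0.0, 0.0]
```

Call:
{"name": "servo_tool", "arguments": {
  "increments": [-0.08,0,-0.096,0,0,0,1,-0.16,0,-0.192,0,0,0,1,-0.17,0,-0.19,0,0.083,0,1,-0.17,0,-0.19,0,0.166,0,1,-0.17,0,-0.19,0,0.25,0,1,-0.17,0,-0.19,0,0.333,0,1,-0.17,0,-0.19,0,0.416,0,1,-0.17,0,-0.19,0,0.5,0,1]
}}

```text
clock: 6.25
eef_pos: [0.5091, 0.2586, 0.1164]
orientation: [0.848, 0.5, 0.151, -0.088]
contact_force: [-0.7, 1.7, -2.7]
gripper_width: 0.695
grip_force: 63.1
```

Run:
```python
from h import *
st(); P=pose(61,50)
inc((.509-.0046*.485,.2573-.0046*.875,.060),P);inc((.509-.0046*.485,.2573-.0046*.875,.034),P)
```

```text
6.25 [0.5091 0.2586 0.1164] x az 61.1 z [ 0.167  0.301 -0.939] q [0.33 0.35 1.97 0.42 0.59 0.51] [-0.7  1.7 -2.7] 0.6949237321446922 63.11061501502991
inc [-0.1241, 0.0025, 0.2549] [0.0001, 0.249, 0.0007]
inc [-0.1688, 0.0024, 0.3769] [0.0001, 0.249, 0.0007]
```

Call:
{"name": "servo_tool", "arguments": {
  "increments": [-0.03,0,0.06,0,0.06,0,1,-0.06,0,0.12,0,0.12,0,1,-0.09,0,0.19,0,0.18,0,1,-0.124,0.002,0.255,0,0.249,0,1,-0.124,0.002,0.255,0,0.249,0,1,-0.124,0.002,0.255,0,0.249,0,1,-0.124,0.002,0.255,0,0.249,0,1,-0.124,0.002,0.255,0,0.249,0,1]
}}

```text
clock: 7.25
eef_pos: [0.5066, 0.2528, 0.0585]
orientation: [0.782, 0.461, 0.361, -0.214]
contact_force: [-0.2, -0.4, -2.8]
gripper_width: 0.693
grip_force: 63.1
```

Run:
```python
from h import *
st(); P=pose(61,50)
inc((.5068,.2533,.034),P); snap("side","s2.png"); snap("wrist","w3.png")
a=load("s2")[0][215:315,230:330]; b=load("w3")[0]
o=np.hstack([cv2.resize(a,(400,400),interpolation=cv2.INTER_CUBIC),cv2.resize(b,(400,250)) if 0 else cv2.copyMakeBorder(cv2.resize(b,(400,250)),0,150,0,0,0)])
cv2.imwrite("pics/c3.png",o[:,:,::-1])
```

```text
7.25 [0.5066 0.2528 0.0585] x az 60.9 z [ 0.368  0.667 -0.648] q [ 0.11  0.52  2.3   1.91  0.72 -1.17] [-0.2 -0.4 -2.8] 0.693373289272196 63.09983253479004
inc [-0.0917, 0.0001, 0.0814] [-0.0005, 0.0032, -0.0003]
```

View pics/c3.png

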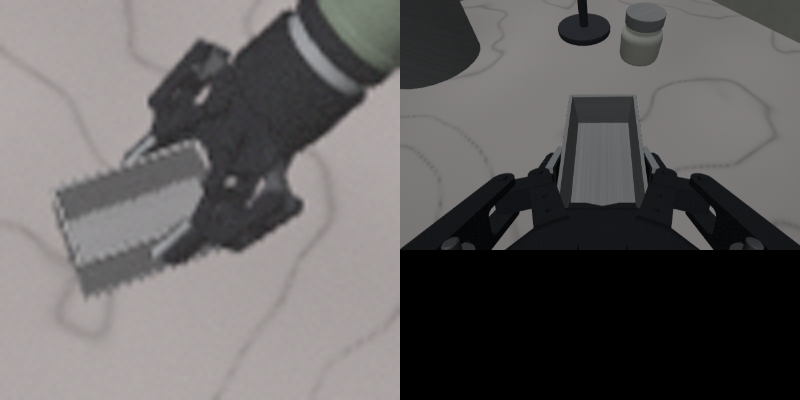

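Opening up; the tin is held level about 25 mm above the top. I'll lower it gently.

Call:
{"name": "servo_tool", "arguments": {
  "increments": [-0.03,0,0.025,0,0.003,0,1,-0.06,0,0.05,0,0.003,0,1,-0.08,0,0.067,0,0.003,0,1,-0.088,0,0.074,0,0.003,0,1,-0.092,0,0.077,0,0.003,0,1,-0.096,0,0.08,0,0.003,0,1,-0.098,0,0.082,0,0.003,0,1,-0.098,0,0.082,0,0.003,0,1]
}}

```text
clock: 8.35
eef_pos: [0.5068, 0.2537, 0.0364]
orientation: [0.779, 0.459, 0.367, -0.216]
contact_force: [-6.0, -6.8, 17.1]
gripper_width: 0.693
grip_force: 63.4
```

Call:
{"name": "servo_tool", "arguments": {
  "increments": [0.01,0,-0.01,0,0,0,-1,0.01,0,-0.01,0,0,0,-1,0.01,0,-0.01,0,0,0,-1,0.01,0,-0.15,0,0,0,-1,0.01,0,-0.3,0,0,0,-1,0.01,0,-0.5,0,0,0,-1,0.01,0,-0.7,0,0,0,-1,0.01,0,-0.9,0,0,0,-1]
}}

```text
clock: 9.35
eef_pos: [0.4396, 0.1327, 0.1512]
orientation: [0.781, 0.46, 0.364, -0.215]
contact_force: [1.1, 0.5, 0.8]
gripper_width: 1.002
grip_force: 0.0
```

Run:
```python
from h import *
st(); inc((.48,.20,.25),pose(61,0)); snap("wrist","w4.png")
```

```text
9.35 [0.4396 0.1327 0.1512] x az 61.0 z [ 0.37   0.671 -0.642] q [-0.23  0.26  2.36  1.38  0.85 -0.87] [1.1 0.5 0.8] 1.0021096573657307 0.0
inc [0.6306, 0.0134, -0.0167] [-0.0009, -0.4169, 0.0001]
```

Call:
{"name": "servo_tool", "arguments": {
  "increments": [0.1,0,-0.05,0,-0.08,0,-1,0.2,0,-0.08,0,-0.16,0,-1,0.3,0.013,-0.08,0,-0.24,0,-1,0.45,0.013,-0.05,0,-0.32,0,-1,0.63,0.013,-0.017,0,-0.417,0,-1,0.63,0.013,-0.017,0,-0.417,0,-1,0.63,0.013,-0.017,0,-0.417,0,-1,0.63,0.013,-0.017,0,-0.417,0,-1]
}}

```text
clock: 10.4
eef_pos: [0.4807, 0.2028, 0.2486]
orientation: [0.86, 0.51, -0.0, -0.001]
contact_force: [-1.0, 0.1, 0.2]
gripper_width: 1.001
grip_force: 0.0
```

Run:
```python
from h import *
st(); snap("wrist","w5.png"); snap("top","t5.png"); snap("side","s5.png")
```

```text
10.4 [0.4807 0.2028 0.2486] x az 61.3 z [-0.002  0.002 -1.   ] q [0.38 0.24 1.7  0.   1.21 0.88] [-1.   0.1  0.2] 1.0012976982664172 0.0
```

View pics/w5.png

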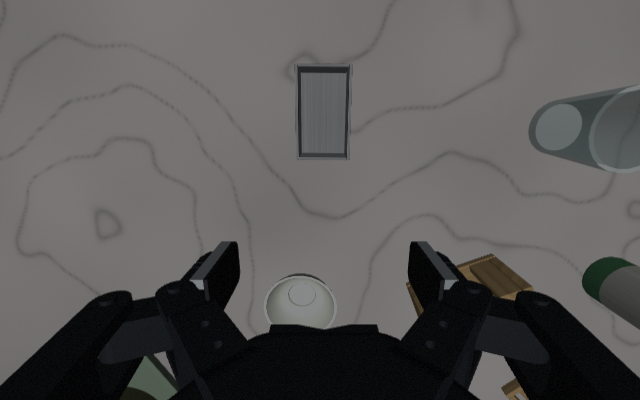

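The tin lies flat with its opening up; rim corners are about (296,64), (352,64), (350,159) and (297,159).

Run:
```python
from h import *
im,K,wc=load("w5")
w=onz([(295.5,64),(352,64),(350.5,159.5),(296.8,159.5)],K,wc,.046); print(w.round(4)); c=w.mean(0)
for a,b in((0,3),(1,2),(0,1),(3,2)): v=w[a]-w[b]; print(np.linalg.norm(v).round(4),np.degrees(np.arctan2(v[1],v[0])).round(1))
print(c)
im,K,wc=load("t5"); hsv=cv2.cvtColor(im,cv2.COLOR_RGB2HSV)
g=im[185:230,210:260].astype(int); print(g.sum(2)[::3,::3]//3)
# caddy centre from w5
P=pose(61); inc((c[0],c[1],.036),P)
```

```text
[[0.5134 0.3229 0.046 ]
 [0.5646 0.2949 0.046 ]
 [0.5181 0.2078 0.046 ]
 [0.4651 0.2367 0.046 ]]
0.0988 60.7
0.0987 61.9
0.0583 151.3
0.0605 151.4
[0.51531335 0.26556211 0.046     ]
[[103  75 101  94  85  11   7  35 128 118  72  46  18  13  85 144 144]
 [104  91  89 102  49  28   7  10 136 120  51  78  11  48 143 143 144]
 [ 87 103  62 105  45  87   8   7  78 110  34  37  20 117 144 144 144]
 [ 81 103  38 102  77  72  24   9  32  25  28  28  19 135 145 145 145]
 [ 91 103  80 104  96  30  62   8   5  12  32  22  76 119 144 145 144]
 [103 103  96  85 103  30  66  10  10   9  23  14 142 143 143 142 144]
 [ 98  96 102  57 101  56  34  53  20  14  11 103  78 122 144 142 143]
 [ 92  92 104  41 104  81  28  49  21  18  28 117  47 141 143 144 142]
 [ 86  83 103  82 103 101  29  31  45  25   7  54 107 142 142 142 142]
 [ 81  76 105  99  81 103  30  28  29  29  16  61 140 142 143 139 142]
 [ 73  69  89 102  50 104  64  29  32  25  33 135 140 140 140 139 140]
 [ 62  59  72 103  47 104  88  29  30  31  32 139 138 138 140 140 141]
 [ 50  44  39 105  86 104 101  33  28  30  26 139 138 138 138 138 140]
 [ 60  42  34 103 100  77 102  37  32  29  32  99 138 137 138 139 139]
 [ 60  68  58  84 103  45 103  69  29  29  31  54 137 138 137 140 139]]
inc [0.3739, 0.0008, 1.0625] [-0.0015, 0.0, 0.0002]
```

Call:
{"name": "servo_tool", "arguments": {
  "increments": [0.2,0,0.1,0,0,0,-1,0.374,0,0.25,0,0,0,-1,0.374,0,0.5,0,0,0,-1,0.374,0,0.75,0,0,0,-1,0.374,0,0.9,0,0,0,-1,0.374,0,1,0,0,0,-1,0.374,0,1,0,0,0,-1,0.374,0,1,0,0,0,-1]
}}

```text
clock: 11.55
eef_pos: [0.5171, 0.2655, 0.0504]
orientation: [0.862, 0.507, 0.001, -0.001]
contact_force: [0.7, 0.0, -0.1]
gripper_width: 1.001
grip_force: 0.0
```

Call:
{"name": "servo_tool", "arguments": {
  "increments": [0,0,0.03,0,0,0,-1,0,0,0.06,0,0,0,-1,0,0,0.06,0,0,0,1,0,0,0.06,0,0,0,1,0,0,0.06,0,0,0,1,0,0,-0.1,0,0,0,1,0,0,-0.4,0,0,0,1,0,0,-0.64,0,0,0,1]
}}

```text
clock: 12.55
eef_pos: [0.5167, 0.2661, 0.179]
orientation: [0.861, 0.508, 0.0, -0.0]
contact_force: [1.1, 0.2, -3.1]
gripper_width: 0.692
grip_force: 66.0
```

Run:
```python
from h import *
st(); P=pose(-7); inc((.50,-.05,.18),P); R0=R.from_quat(sensors.get_state()["orientation"]); print((R0.inv()*P).as_rotvec())
```

```text
12.55 [0.5167 0.2661 0.179 ] x az 61.0 z [-0.     0.001 -1.   ] q [0.46 0.39 1.67 0.   1.09 0.96] [ 1.1  0.2 -3.1] 0.6916758380532783 65.96083402633667
inc [-1.4231, 0.6922, -0.0059] [-0.0004, -0.0, 0.567]
[-8.33751964e-04 -3.40874255e-05  1.18756585e+00]
```

Call:
{"name": "servo_tool", "arguments": {
  "increments": [-0.1,0.05,-0.1,0,0,0.08,1,-0.2,0.1,-0.2,0,0,0.16,1,-0.35,0.18,-0.3,0,0,0.24,1,-0.5,0.25,-0.4,0,0,0.32,1,-0.65,0.3,-0.5,0,0,0.4,1,-0.8,0.35,-0.5,0,0,0.48,1,-0.95,0.4,-0.5,0,0,0.567,1,-0.95,0.4,-0.5,0,0,0.567,1]
}}

```text
clock: 13.55
eef_pos: [0.4939, 0.0594, 0.277]
orientation: [0.998, -0.062, -0.001, 0.0]
contact_force: [-0.6, 0.5, -2.8]
gripper_width: 0.689
grip_force: 66.0
```

Run:
```python
from h import *
st(); P=pose(-7); inc((.465,-.04,.28),P)
```

```text
13.55 [0.4939 0.0594 0.277 ] x az -7.1 z [-0.002  0.    -1.   ] q [0.1  0.18 1.7  0.   1.26 1.79] [-0.6  0.5 -2.8] 0.6889276084689127 66.01758599281311
inc [-0.0816, 0.5113, -0.0148] [0.0001, 0.0009, -0.0012]
```

Call:
{"name": "servo_tool", "arguments": {
  "increments": [-0.04,0.25,-0.015,0,0,0,1,-0.08,0.51,-0.015,0,0,0,1,-0.08,0.51,-0.015,0,0,0,1,-0.08,0.51,-0.015,0,0,0,1,-0.08,0.51,-0.015,0,0,0,1,-0.08,0.51,-0.015,0,0,0,1,-0.08,0.51,-0.015,0,0,0,1,-0.08,0.51,-0.015,0,0,0,1]
}}

```text
clock: 14.55
eef_pos: [0.4665, -0.038, 0.2803]
orientation: [0.998, -0.061, -0.0, -0.0]
contact_force: [-0.5, 0.1, -1.9]
gripper_width: 0.693
grip_force: 66.6
```

Run:
```python
from h import *
st(); im,_,_=snap("wrist","w6.png")
cv2.imwrite("pics/c6.png",cv2.resize(im[0:240,180:500],None,fx=2.5,fy=2.5,interpolation=cv2.INTER_CUBIC)[:,:,::-1])
```

```text
14.55 [ 0.4665 -0.038   0.2803] x az -7.0 z [-0.001  0.001 -1.   ] q [-0.11  0.13  1.75  0.    1.26  1.59] [-0.5  0.1 -1.9] 0.6930626762449771 66.59383893013
```

View pics/c6.png

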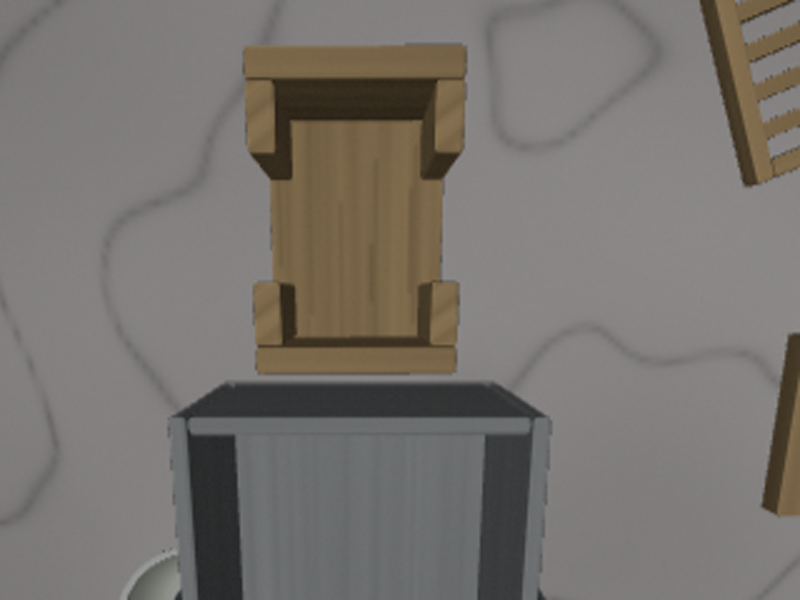

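The wrist view gives caddy rim corners at crop (244,47), (466,45), (456,373) and (257,373). The held tin's far rim edge is at crop (170,418)-(550,418).

Run:
```python
from h import *
im,K,wc=load("w6"); C=lambda l:[(x/2.5+180-.3,y/2.5-.3) for x,y in l]
def ana(n,l,z,short):
    w=onz(C(l),K,wc,z); print(n,w.mean(0).round(4),[round(1000*np.linalg.norm(w[i]-w[i-1]),1) for i in range(4)]); 
    for a,b in((0,3),(1,2)): v=w[a]-w[b]; print(" az",np.degrees(np.arctan2(v[1],v[0])).round(2))
    v=w[1]-w[0]; print(" short", np.degrees(np.arctan2(v[1],v[0])).round(2)+90)
    return w.mean(0)
c=ana("rim",[(244,46),(466,46),(456.5,373),(257,373)],.084,0)
ana("inner",[(275,80),(436,80),(430.5,346),(282,346)],.084,0)
t=onz(C([(170,418),(550,418)]),K,wc,.288); v=t[1]-t[0]; print(t, np.linalg.norm(v),np.degrees(np.arctan2(v[1],v[0]))+90)
s=sensors.get_state(); tc=t.mean(0)-.05*R.from_quat(s["orientation"]).apply([1,0,0]); print("tin c",tc,"tcp",s["eef_pos"])
```

```text
rim [ 0.5642 -0.0487  0.084 ] [np.float64(126.2), np.float64(86.4), np.float64(126.2), np.float64(87.2)]
 az -6.83
 az -6.47
 short -6.900000000000006
inner [ 0.5641 -0.0487  0.084 ] [np.float64(102.8), np.float64(63.4), np.float64(102.8), np.float64(64.2)]
 az -7.05
 az -6.57
 short -6.900000000000006
[[ 0.51958095 -0.01518372  0.288     ]
 [ 0.5125118  -0.0735504   0.288     ]] 0.05879322226186234 -6.905809220248159
tin c [ 0.46641697 -0.03829085  0.28803501] tcp [ 0.46649507 -0.03807116  0.2802776 ]
```

Run:
```python
from h import *
P=pose(-6.8); inc((.5644,-.0485,.15),P)
```

```text
inc [0.4927, -0.0073, 0.651] [-0.0003, 0.0003, -0.0015]
```

Call:
{"name": "servo_tool", "arguments": {
  "increments": [0.2,-0.007,0.1,0,0,0,1,0.4,-0.007,0.25,0,0,-0.001,1,0.493,-0.007,0.4,0,0,-0.002,1,0.493,-0.007,0.55,0,0,-0.002,1,0.493,-0.007,0.65,0,0,-0.002,1,0.493,-0.007,0.65,0,0,-0.002,1,0.493,-0.007,0.65,0,0,-0.002,1,0.493,-0.007,0.65,0,0,-0.002,1]
}}

```text
clock: 15.6
eef_pos: [0.5651, -0.0489, 0.1515]
orientation: [0.998, -0.059, 0.001, -0.0]
contact_force: [0.5, 0.9, -1.8]
gripper_width: 0.692
grip_force: 66.5
```

Run:
```python
from h import *
st(); P=pose(-6.8); inc((.5644,-.0485,.06),P)
```

```text
15.6 [ 0.5651 -0.0489  0.1515] x az -6.8 z [ 0.002  0.    -1.   ] q [-0.11  0.39  1.74  0.    1.01  1.58] [ 0.5  0.9 -1.8] 0.6917358811911628 66.47509932518005
inc [-0.0045, -0.0012, 0.4575] [-0.0003, -0.0009, 0.0003]
```

Call:
{"name": "servo_tool", "arguments": {
  "increments": [-0.003,-0.001,0.08,0,-0.001,0,1,-0.003,-0.001,0.14,0,-0.001,0,1,-0.003,-0.001,0.19,0,-0.001,0,1,-0.003,-0.001,0.23,0,-0.001,0,1,-0.003,-0.001,0.26,0,-0.001,0,1,-0.003,-0.001,0.29,0,-0.001,0,1,-0.003,-0.001,0.32,0,-0.001,0,1,-0.003,-0.001,0.32,0,-0.001,0,1]
}}

```text
clock: 16.6
eef_pos: [0.5635, -0.0485, 0.0858]
orientation: [0.998, -0.059, -0.002, -0.0]
contact_force: [0.6, 0.5, -2.4]
gripper_width: 0.695
grip_force: 66.6
```

Call:
{"name": "servo_tool", "arguments": {
  "increments": [0,0,0.05,0,0.001,0,1,0,0,0.1,0,0.001,0,1,0,0,0.14,0,0.001,0,1,0,0,0.165,0,0.001,0,1,0,0,0.175,0,0.001,0,1,0,0,0.183,0,0.001,0,1,0,0,0.19,0,0.001,0,1,0,0,0.19,0,0.001,0,1]
}}

```text
clock: 17.6
eef_pos: [0.5637, -0.0485, 0.0483]
orientation: [0.998, -0.059, -0.0, -0.0]
contact_force: [0.0, 0.5, -2.8]
gripper_width: 0.693
grip_force: 66.6
```

Call:
{"name": "servo_tool", "arguments": {
  "increments": [0,0,0.005,0,0,0,1,0,0,0.01,0,0,0,1,0,0,0.013,0,0,0,1,0,0,0.016,0,0,0,1,0,0,0.016,0,0,0,1,0,0,0.016,0,0,0,1,0,0,0.016,0,0,0,1,0,0,0.016,0,0,0,1]
}}

```text
clock: 18.6
eef_pos: [0.5638, -0.0485, 0.0476]
orientation: [0.998, -0.059, 0.0, -0.0]
contact_force: [-5.2, 0.3, 14.1]
gripper_width: 0.691
grip_force: 69.0
```

Call:
{"name": "servo_tool", "arguments": {
  "increments": [0,0,-0.01,0,0,0,-1,0,0,-0.01,0,0,0,-1,0,0,-0.01,0,0,0,-1,0,0,-0.1,0,0,0,-1,0,0,-0.3,0,0,0,-1,0,0,-0.6,0,0,0,-1,0,0,-0.9,0,0,0,-1,0,0,-1,0,0,0,-1]
}}

```text
clock: 19.6
eef_pos: [0.5653, -0.0487, 0.2492]
orientation: [0.998, -0.059, 0.003, -0.0]
contact_force: [-0.1, 0.5, 0.3]
gripper_width: 0.997
grip_force: 0.0
```

Run:
```python
from h import *
st(); snap("wrist","w7.png"); P=pose(-15); inc((.58,-.262,.22),P)
```

```text
19.6 [ 0.5653 -0.0487  0.2492] x az -6.8 z [ 0.007 -0.    -1.   ] q [-0.11  0.31  1.6   0.    1.23  1.58] [-0.1  0.5  0.3] 0.9970896468602826 0.0
inc [0.1947, 1.0504, 0.1523] [-0.0006, -0.004, 0.0687]
```

Run:
```python
from h import *
inc((.572,-.272,.22),pose(15.3))
im,K,wc=load("w7"); cv2.imwrite("pics/c7.png",im[:,:,::-1])
```

```text
inc [0.1609, 1.1048, 0.1519] [0.0005, -0.004, -0.1838]
```

View pics/c7.png

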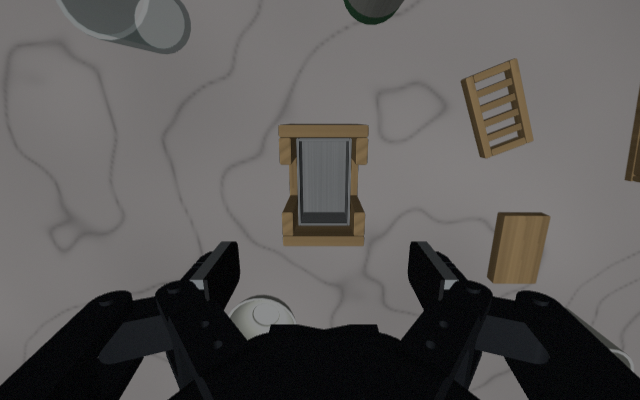

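The tin sits in the pocket, rim about (297-351, 138-226). That was the last allowed picture, so from here I measure numerically.

Call:
{"name": "servo_tool", "arguments": {
  "increments": [0.05,0.25,0,0,0,0,-1,0.1,0.5,0.05,0,0,-0.05,-1,0.16,0.8,0.1,0,-0.004,-0.1,-1,0.16,1,0.152,0,-0.004,-0.184,-1,0.16,1,0.152,0,-0.004,-0.184,-1,0.16,1,0.152,0,-0.004,-0.184,-1,0.16,1,0.152,0,-0.004,-0.184,-1,0.16,1,0.152,0,-0.004,-0.184,-1]
}}

```text
clock: 20.65
eef_pos: [0.5723, -0.2499, 0.2149]
orientation: [0.991, 0.134, -0.004, -0.0]
contact_force: [-0.3, -0.4, -0.6]
gripper_width: 1.001
grip_force: 0.0
```

```bash
cat >> h.py <<'E'
def find(im,K,wc,xy,z,sat=60):
    "oriented rectangle (m, deg) of the wood component nearest world xy at top height z"
    hsv=cv2.cvtColor(im,cv2.COLOR_RGB2HSV)
    m=((hsv[:,:,1]>sat)&(hsv[:,:,2]>40)).astype(np.uint8)
    best=None
    for c in cv2.findContours(m,0,1)[0]:
        if cv2.contourArea(c)<600: continue
        w=onz(c[:,0],K,wc,z); r=cv2.minAreaRect((w[:,:2]*1000).astype(np.float32))
        d=np.hypot(r[0][0]/1000-xy[0],r[0][1]/1000-xy[1])
        if best is None or d<best[0]: best=(d,r,c[:,0])
    _,r,c=best; (cx,cy),(a,b),an=r
    if b>a: an+=90;a,b=b,a
    an=(an+90)%180-90
    M=cv2.moments(onz(c,K,wc,z)[:,:2].astype(np.float32).reshape(-1,1,2)); 
    print("find c (%.4f,%.4f) moment (%.4f,%.4f) size %.1f x %.1f az %.2f"%(cx/1000,cy/1000,M["m10"]/M["m00"],M["m01"]/M["m00"],a,b,an), "px",c.min(0),c.max(0),"cam",wc[:2,3].round(3))
    return cx/1000,cy/1000,an
E
python3 - <<'E'
from h import *
st(); im,K,wc=snap("wrist","w8.png"); find(im,K,wc,(.617,-.264),.016)
x,y,a=find(*load("w7"),(.617,-.264),.016)
find(*load("w7"),(.432,-.297),.018)
E
```

```text
20.65 [ 0.5723 -0.2499  0.2149] x az 15.4 z [-0.008 -0.    -1.   ] q [-0.43  0.43  1.5  -0.    1.22  0.88] [-0.3 -0.4 -0.6] 1.001258489610624 0.0
find c (0.6187,-0.2663) moment (0.6191,-0.2658) size 98.0 x 59.1 az 15.36 px [322  95] [378 186] cam [ 0.639 -0.232]
find c (0.6182,-0.2623) moment (0.6185,-0.2624) size 99.2 x 65.0 az 14.95 px [461  59] [532 157] cam [ 0.632 -0.057]
find c (0.4359,-0.2946) moment (0.4362,-0.2948) size 102.1 x 68.9 az -6.70 px [487 213] [549 283] cam [ 0.632 -0.057]
```

Run:
```python
from h import *
inc((.6187,-.2661,.028),pose(15.4))
```

```text
inc [0.2101, 0.1409, 0.9322] [-0.001, 0.0039, -0.0001]
```

Call:
{"name": "servo_tool", "arguments": {
  "increments": [0.1,0.07,0.1,0,0.004,0,-1,0.21,0.141,0.3,0,0.004,0,-1,0.21,0.141,0.5,0,0.004,0,-1,0.21,0.141,0.7,0,0.004,0,-1,0.21,0.141,0.85,0,0.004,0,-1,0.21,0.141,0.92,0,0.004,0,-1,0.21,0.141,0.94,0,0.004,0,-1,0.21,0.141,0.94,0,0.004,0,-1]
}}

```text
clock: 21.7
eef_pos: [0.619, -0.2672, 0.0271]
orientation: [0.991, 0.133, 0.001, -0.001]
contact_force: [0.5, -0.4, 0.3]
gripper_width: 1.001
grip_force: 0.0
```

Call:
{"name": "servo_tool", "arguments": {
  "increments": [0,0.004,0.01,0,0,0,-1,0,0.004,0.02,0,0,0,-1,0,0.004,0.02,0,0,0,-1,0,0.004,0.02,0,0,0,-1,0,0.004,0.02,0,0,0,1,0,0.004,0.02,0,0,0,1,0,0.004,0.02,0,0,0,1,0,0.004,0.02,0,0,0,1]
}}

```text
clock: 22.7
eef_pos: [0.6188, -0.268, 0.0226]
orientation: [0.991, 0.133, 0.0, -0.001]
contact_force: [1.5, 0.2, 3.8]
gripper_width: 0.686
grip_force: 66.6
```

Call:
{"name": "servo_tool", "arguments": {
  "increments": [0,0,-0.1,0,0,0,1,0,0,-0.3,0,0,0,1,0,0,-0.55,0,0,0,1,0,0,-0.8,0,0,0,1,0,0,-1,0,0,0.06,1,0,0,-1,0,0,0.12,1,0,0,-1,0,0,0.185,1,0,0,-1,0,0,0.185,1]
}}

```text
clock: 23.7
eef_pos: [0.6183, -0.2681, 0.2213]
orientation: [0.998, -0.059, -0.001, -0.001]
contact_force: [0.2, 0.1, 0.0]
gripper_width: 0.684
grip_force: 66.2
```

Run:
```python
from h import *
st(); inc((.47,-.085,.24),pose(-6.8))
```

```text
23.7 [ 0.6183 -0.2681  0.2213] x az -6.8 z [-0.002  0.003 -1.   ] q [-0.43  0.5   1.37  0.    1.28  1.26] [0.2 0.1 0. ] 0.6838384850205986 66.17291450500488
inc [-0.8447, -0.8217, -0.0892] [-0.0012, 0.0012, 0.0001]
```

Call:
{"name": "servo_tool", "arguments": {
  "increments": [-0.2,-0.22,-0.05,0,0,0,1,-0.4,-0.44,-0.1,0,0,0,1,-0.6,-0.67,-0.2,0,0,0,1,-0.8,-0.9,-0.2,0,0,0,1,-0.87,-1,-0.2,0,0,0,1,-0.87,-1,-0.2,0,0,0,1,-0.87,-1,-0.2,0,0,0,1,-0.87,-1,-0.2,0,0,0,1]
}}

```text
clock: 24.7
eef_pos: [0.4705, -0.0498, 0.2624]
orientation: [0.998, -0.06, -0.001, -0.001]
contact_force: [0.4, -0.3, -0.1]
gripper_width: 0.686
grip_force: 66.2
```

Run:
```python
from h import *
st(); im,K,wc=snap("wrist","w9.png"); s=sensors.get_state(); p=s["eef_pos"]
find(im,K,wc,(.564,-.049),.084); find(im,K,wc,p[:2],p[2]-.0226+.016)
hsv=cv2.cvtColor(im,cv2.COLOR_RGB2HSV); m=(hsv[:,:,1]>60)&(hsv[:,:,2]>40)
for r in range(10,260,6):
    c=np.flatnonzero(np.diff(m[r,200:460].astype(int)))+200; print(r,c.tolist())
```

```text
24.7 [ 0.4705 -0.0498  0.2624] x az -6.9 z [-0.001  0.002 -1.   ] q [-0.13  0.16  1.77  0.    1.22  1.56] [ 0.4 -0.3 -0.1] 0.6863602889681995 66.17745995521545
find c (0.4542,-0.0478) moment (0.4398,-0.0432) size 345.1 x 140.4 az -6.80 px [257  18] [390 332] cam [ 0.538 -0.058]
find c (0.5033,-0.0540) moment (0.4973,-0.0521) size 144.2 x 58.7 az -6.80 px [257  18] [390 332] cam [ 0.538 -0.058]
10 []
16 []
22 [262, 356]
28 [262, 356]
34 [263, 356]
40 [263, 356]
46 [263, 282, 340, 356]
52 [264, 282, 340, 356]
58 [264, 282, 340, 356]
64 [266, 283, 340, 354]
70 [273, 283, 340, 350]
76 [277, 283, 340, 349]
82 [277, 283, 340, 349]
88 [277, 284, 340, 348]
94 [277, 284, 339, 348]
100 [278, 284, 339, 348]
106 [278, 284, 339, 348]
112 [278, 285, 339, 348]
118 [268, 285, 339, 353]
124 [267, 285, 339, 354]
130 [268, 285, 339, 354]
136 [268, 285, 339, 353]
142 [268, 353]
148 [269, 353]
154 [269, 353]
160 [257, 389]
166 [256, 390]
172 [256, 389]
178 [257, 389]
184 [257, 281, 365, 389]
190 [258, 281, 365, 388]
196 [258, 388]
202 [258, 388]
208 [259, 387]
214 [259, 282, 364, 387]
220 [260, 282, 364, 386]
226 [260, 282, 364, 386]
232 [260, 386]
238 [260, 385]
244 [261, 384]
250 [262, 283, 363, 384]
256 [262, 284, 362, 384]
```

Run:
```python
from h import *
im,K,wc=load("w9"); s=sensors.get_state(); p=s["eef_pos"]; Ro=R.from_quat(s["orientation"])
hsv=cv2.cvtColor(im,cv2.COLOR_RGB2HSV); m=(hsv[:,:,1]>60)&(hsv[:,:,2]>40)
r0=[np.flatnonzero(m[:100,c])[0] for c in(275,310,345)]
r1=[r for r in range(150,165) if m[r,258] ][0],[r for r in range(150,165) if m[r,387]][0]
print(r0,r1, im[150:166,262].sum(1), im[150:166,320].sum(1))
f=onz([(310,r0[1]-.5)],K,wc,.084)[0]; t=Ro.inv().apply(f-p); print("caddy far edge tool",t, "-> centre x",t[0]-.064)
for r,a,b in((30,262.5,356.5),(148,269.5,353.5)):
    w=onz([(a,r),(b,r)],K,wc,.084); print(Ro.inv().apply(w-p).mean(0),np.linalg.norm(w[0]-w[1]))
for r,a,b in((166,256.5,390),(208,259.5,387.5),(250,262,384.5)):
    w=onz([(a,r),(b,r)],K,wc,.2558); print("grid",Ro.inv().apply(w-p).mean(0),np.linalg.norm(w[0]-w[1]))
w=onz([(320,r1[0]-.5)],K,wc,.2558)[0]; print("grid centre x",Ro.inv().apply(w-p)[0]-.05)
```

```text
[np.int64(18), np.int64(18), np.int64(18)] (160, 159) [386 386 382 385 383 383 381 306 186 193 284 319 322 323 324 325] [288 292 294 299 299 234 159 140 144 184 270 297 299 303 300 297]
caddy far edge tool [ 0.15678596 -0.01203407  0.17809112] -> centre x 0.09278595969323195
[ 0.14656862 -0.01262161  0.17810874] 0.08706503310455029
[ 0.03827515 -0.01186095  0.17828217] 0.08644474967083637
grid [0.04804204 0.00019931 0.00644292] 0.058350739248419436
grid [0.0287629  0.000334   0.00647379] 0.05829104948089401
grid [0.00779696 0.00024283 0.00650782] 0.05822638067638947
grid centre x 0.0008860208390699675
```

Run:
```python
from h import *
inc((.5636,-.0487,.125),pose(-6.8))
```

```text
inc [0.4629, -0.0601, 0.686] [-0.0009, 0.0008, -0.001]
```

Call:
{"name": "servo_tool", "arguments": {
  "increments": [0.15,-0.02,0.1,0,0,0,1,0.3,-0.04,0.2,0,0,0,1,0.463,-0.06,0.35,0,0,-0.001,1,0.463,-0.06,0.5,0,0,-0.001,1,0.463,-0.06,0.62,0,0,-0.001,1,0.463,-0.06,0.686,-0.001,0.001,-0.001,1,0.463,-0.06,0.686,-0.001,0.001,-0.001,1,0.463,-0.06,0.686,-0.001,0.001,-0.001,1]
}}

```text
clock: 25.75
eef_pos: [0.5639, -0.0481, 0.1264]
orientation: [0.998, -0.059, 0.001, 0.0]
contact_force: [-0.6, 0.3, -0.4]
gripper_width: 0.681
grip_force: 66.2
```

Run:
```python
from h import *
st(); inc((.5636,-.0487,.0786),pose(-6.8))
```

```text
25.75 [ 0.5639 -0.0481  0.1264] x az -6.8 z [ 0.003 -0.    -1.   ] q [-0.11  0.42  1.77 -0.    0.95  1.58] [-0.6  0.3 -0.4] 0.6809881575747609 66.19316697120667
inc [-0.002, 0.0033, 0.2388] [0.0, -0.0014, 0.0002]
```

Call:
{"name": "servo_tool", "arguments": {
  "increments": [-0.001,0.003,0.04,0,-0.001,0,1,-0.001,0.003,0.08,0,-0.001,0,1,-0.001,0.003,0.12,0,-0.001,0,1,-0.001,0.003,0.16,0,-0.001,0,1,-0.001,0.003,0.19,0,-0.001,0,1,-0.001,0.003,0.21,0,-0.001,0,1,-0.001,0.003,0.225,0,-0.001,0,1,-0.001,0.003,0.225,0,-0.001,0,1]
}}

```text
clock: 26.75
eef_pos: [0.5629, -0.0484, 0.0803]
orientation: [0.998, -0.059, -0.001, -0.0]
contact_force: [0.4, 0.0, -1.1]
gripper_width: 0.682
grip_force: 66.2
```

Call:
{"name": "servo_tool", "arguments": {
  "increments": [0,0,0.004,0,0,0,1,0,0,0.008,0,0,0,1,0,0,0.012,0,0,0,1,0,0,0.015,0,0,0,1,0,0,0.015,0,0,0,1,0,0,0.015,0,0,0,1,0,0,0.015,0,0,0,1,0,0,0.015,0,0,0,1]
}}

```text
clock: 27.75
eef_pos: [0.563, -0.0484, 0.0785]
orientation: [0.998, -0.059, -0.0, -0.0]
contact_force: [-2.1, 0.5, 6.9]
gripper_width: 0.681
grip_force: 67.0
```

Contact at the expected height, so I'll release and rise.

Call:
{"name": "servo_tool", "arguments": {
  "increments": [0,0,0,0,0,0,-1,0,0,0,0,0,0,-1,0,0,0,0,0,0,-1,0,0,-0.1,0,0,0,-1,0,0,-0.3,0,0,0,-1,0,0,-0.6,0,0,0,-1,0,0,-0.9,0,0,0,-1,0,0,-0.9,0,0,0,-1]
}}

```text
clock: 28.75
eef_pos: [0.5656, -0.0487, 0.2628]
orientation: [0.998, -0.059, 0.005, 0.0]
contact_force: [-0.6, -0.3, -0.1]
gripper_width: 0.996
grip_force: 0.0
```

Run:
```python
from h import *
st(); im,K,wc=snap("wrist","w10.png"); snap("top","t10.png")
find(im,K,wc,(.564,-.049),.084); find(im,K,wc,(.434,-.296),.018)
s=sensors.get_state()
hsv=cv2.cvtColor(im,cv2.COLOR_RGB2HSV)
u=[(K@((np.linalg.inv(wc)@np.r_[q,1])[:3])) for q in((.5642-.04,-.0487+.005,.072),(.5642+.04,-.0487-.005,.072))]; u=[(a[:2]/a[2]).round().astype(int) for a in u]; print(u)
print(hsv[u[1][1]-22:u[0][1]+22:3,u[0][0],2].tolist()); inc((.40,-.29,.22),pose(-6.8))
```

```text
28.75 [ 0.5656 -0.0487  0.2628] x az -6.8 z [ 0.01  -0.001 -1.   ] q [-0.11  0.3   1.58 -0.    1.25  1.58] [-0.6 -0.3 -0.1] 0.9958142318915254 0.0
find c (0.5658,-0.0487) moment (0.5654,-0.0487) size 125.5 x 86.7 az -6.73 px [281 125] [365 240] cam [ 0.632 -0.057]
find c (0.4368,-0.2942) moment (0.4364,-0.2942) size 101.9 x 68.4 az -6.80 px [482 210] [541 278] cam [ 0.632 -0.057]
[array([323, 219]), array([323, 148])]
[103, 108, 111, 111, 53, 113, 114, 105, 101, 101, 68, 107, 107, 100, 98, 85, 106, 106, 95, 97, 98, 99, 106, 98, 99, 99, 83, 108, 103, 45, 48, 62, 112, 116, 49, 50, 109, 109, 112]
inc [-0.6666, 1.2954, 0.1876] [0.0, 0.0003, 0.0003]
```

Call:
{"name": "servo_tool", "arguments": {
  "increments": [-0.16,0.25,0.04,0,0,0,-1,-0.33,0.5,0.1,0,0,0,-1,-0.5,0.75,0.15,0,0,0,-1,-0.65,1,0.19,0,0,0,-1,-0.65,1,0.19,0,0,0,-1,-0.65,1,0.19,0,0,0,-1,-0.65,1,0.19,0,0,0,-1,-0.65,1,0.19,0,0,0,-1]
}}

```text
clock: 29.85
eef_pos: [0.4112, -0.2308, 0.2194]
orientation: [0.998, -0.058, -0.001, -0.0]
contact_force: [0.3, -0.4, -0.1]
gripper_width: 0.998
grip_force: 0.0
```

Run:
```python
from h import *
st(); im,K,wc=snap("wrist","w11.png"); find(im,K,wc,(.434,-.296),.018);find(*load("t10"),(.434,-.296),.018)
for sx in (50,60,75,90): find(im,K,wc,(.434,-.296),.018,sx)
inc((.434,-.296,.04),pose(-6.8))
```

```text
29.85 [ 0.4112 -0.2308  0.2194] x az -6.6 z [-0.001  0.    -1.   ] q [-0.54  0.19  1.85 -0.    1.11  1.15] [ 0.3 -0.4 -0.1] 0.9981787537372 0.0
find c (0.4337,-0.2987) moment (0.4337,-0.2988) size 97.6 x 60.7 az -6.75 px [353 107] [412 195] cam [ 0.479 -0.239]
find c (0.4326,-0.2968) moment (0.4324,-0.2969) size 97.9 x 61.9 az -6.79 px [412 219] [436 254] cam [0.447 0.029]
find c (0.4332,-0.2987) moment (0.4335,-0.2988) size 98.8 x 60.7 az -6.77 px [353 107] [412 196] cam [ 0.479 -0.239]
find c (0.4337,-0.2987) moment (0.4337,-0.2988) size 97.6 x 60.7 az -6.75 px [353 107] [412 195] cam [ 0.479 -0.239]
find c (0.4337,-0.2987) moment (0.4334,-0.2987) size 97.5 x 60.2 az -6.76 px [354 107] [411 195] cam [ 0.479 -0.239]
find c (0.4332,-0.2985) moment (0.4333,-0.2986) size 96.6 x 59.9 az -6.78 px [354 108] [411 195] cam [ 0.479 -0.239]
inc [0.1526, 0.31, 0.8971] [-0.0001, 0.0006, 0.0012]
```

Call:
{"name": "servo_tool", "arguments": {
  "increments": [0.08,0.16,0.1,0,0,0,-1,0.153,0.318,0.25,0,0,0.001,-1,0.153,0.318,0.5,0,0,0.001,-1,0.153,0.318,0.75,0,0,0.001,-1,0.153,0.318,0.88,0,0,0.001,-1,0.153,0.318,0.94,0,0,0.001,-1,0.153,0.318,0.975,0,0,0.001,-1,0.153,0.318,0.975,0,0,0.001,-1]
}}

```text
clock: 30.9
eef_pos: [0.4336, -0.2986, 0.025]
orientation: [0.998, -0.06, -0.0, 0.0]
contact_force: [0.4, -0.5, -0.9]
gripper_width: 1.0
grip_force: 0.0
```

Call:
{"name": "servo_tool", "arguments": {
  "increments": [0,0,0.005,0,0,0,-1,0,0,0.005,0,0,0,1,0,0,0.005,0,0,0,1,0,0,0.005,0,0,0,1,0,0,0.005,0,0,0,1,0,0,0.005,0,0,0,1,0,0,0.005,0,0,0,1,0,0,0.005,0,0,0,1]
}}

```text
clock: 31.9
eef_pos: [0.4335, -0.2988, 0.0245]
orientation: [0.998, -0.06, 0.0, 0.0]
contact_force: [-0.3, 0.4, 5.6]
gripper_width: 0.687
grip_force: 65.2
```

Call:
{"name": "servo_tool", "arguments": {
  "increments": [0,0,-0.1,0,0,0,1,0,0,-0.3,0,0,0,1,0,-0.1,-0.55,0,0,0,1,0,-0.35,-0.8,0,0,0,1,0,-0.6,-1,0,0,0,1,0,-0.85,-1,0,0,0,1,0,-1,-1,0,0,0,1,0,-1,-1,0,0,0,1]
}}

```text
clock: 32.9
eef_pos: [0.4571, -0.0982, 0.2238]
orientation: [0.998, -0.058, -0.0, -0.0]
contact_force: [0.9, 0.1, -1.2]
gripper_width: 0.685
grip_force: 64.6
```

Run:
```python
from h import *
st(); inc((.47,-.05,.262),pose(-6.8))
```

```text
32.9 [ 0.4571 -0.0982  0.2238] x az -6.7 z [-0.001  0.    -1.   ] q [-0.24  0.18  1.85  0.    1.12  1.45] [ 0.9  0.1 -1.2] 0.6847219639372071 64.6127700805664
inc [0.0358, -0.247, -0.191] [-0.0001, 0.0004, 0.001]
```

Call:
{"name": "servo_tool", "arguments": {
  "increments": [0.018,-0.12,-0.1,0,0,0.001,1,0.036,-0.247,-0.191,0,0,0.001,1,0.036,-0.247,-0.191,0,0,0.001,1,0.036,-0.247,-0.191,0,0,0.001,1,0.036,-0.247,-0.191,0,0,0.001,1,0.036,-0.247,-0.191,0,0,0.001,1,0.036,-0.247,-0.191,0,0,0.001,1,0.036,-0.247,-0.191,0,0,0.001,1]
}}

```text
clock: 33.9
eef_pos: [0.4704, -0.0518, 0.2616]
orientation: [0.998, -0.061, -0.001, -0.0]
contact_force: [-0.7, -0.4, -0.7]
gripper_width: 0.684
grip_force: 64.7
```

Run:
```python
from h import *
st(); im,K,wc=snap("wrist","w12.png"); s=sensors.get_state(); p=s["eef_pos"]; Ro=R.from_quat(s["orientation"])
hsv=cv2.cvtColor(im,cv2.COLOR_RGB2HSV); m=(hsv[:,:,1]>60)&(hsv[:,:,2]>40)
zt=p[2]-.0245+.018
for r in list(range(148,174,2))+[200,240]: print(r,(np.flatnonzero(np.diff(m[r,200:460].astype(int)))+200).tolist(), im[r,[262,320,380]].sum(1))
for r in(170,200,240):
    c=np.flatnonzero(m[r,200:460])+200; w=onz([(c[0]-.5,r),(c[-1]+.5,r)],K,wc,zt); print("lid y",Ro.inv().apply(w-p).mean(0),np.linalg.norm(w[0]-w[1]))
for r in(156,158,160,162): print(r,"cx",Ro.inv().apply(onz([(320,r)],K,wc,zt)[0]-p)[0]-.05)
# grid position in pocket: profile
w=np.linalg.inv(wc)
def px(q): a=K@(w@np.r_[q,1])[:3]; return a[:2]/a[2]
print("caddy far mid",px((.5642+.064*.993,-.0487-.064*.118,.084)),"grid far mid if home",px((.5642+.05*.993,-.0487-.05*.118,.072)))
print("col profile",im[15:150,int(px((.5642,-.0487,.07))[0])].sum(1)[::1].tolist())
inc((.5636,-.0487,.145),pose(-6.8))
```

```text
33.9 [ 0.4704 -0.0518  0.2616] x az -7.0 z [-0.001  0.    -1.   ] q [-0.13  0.16  1.77 -0.    1.21  1.56] [-0.7 -0.4 -0.7] 0.6843236344515935 64.70906138420105
148 [266, 351] [372 281 373]
150 [266, 351] [374 276 369]
152 [266, 351] [376 286 357]
154 [267, 351] [369 287 344]
156 [268, 311] [374 292 336]
158 [378, 379] [376 200 177]
160 [262, 384] [288 132 129]
162 [259, 386] [173 174 154]
164 [257, 389] [285 277 267]
166 [256, 390] [291 279 273]
168 [256, 390] [290 277 273]
170 [256, 390] [291 279 276]
172 [256, 389] [290 279 271]
200 [258, 388] [291 296 267]
240 [261, 385] [308 303 261]
lid y [0.04612611 0.00033124 0.006445  ] 0.05874428801735309
lid y [0.03242371 0.00034515 0.00646134] 0.058682454289582714
lid y [0.01283627 0.00036499 0.00648471] 0.058280727037732655
156 cx 0.002252438356603964
158 cx 0.0013870414563837488
160 cx 0.000518349837096671
162 cx -0.0003536553525097172
caddy far mid [306.91990178  16.77847162] grid far mid if home [307.87676944  37.40515863]
col profile [372, 372, 303, 281, 278, 280, 277, 272, 281, 278, 281, 283, 286, 286, 281, 272, 240, 140, 110, 113, 113, 126, 125, 94, 287, 295, 284, 288, 290, 292, 296, 293, 284, 221, 145, 110, 113, 118, 124, 242, 298, 307, 307, 304, 307, 290, 272, 273, 273, 273, 273, 270, 272, 229, 131, 278, 304, 305, 300, 304, 305, 303, 304, 303, 248, 266, 274, 273, 273, 276, 272, 270, 271, 187, 281, 298, 300, 301, 300, 302, 301, 302, 302, 261, 271, 273, 276, 272, 273, 271, 275, 208, 282, 300, 302, 300, 300, 302, 301, 300, 303, 246, 266, 274, 272, 277, 274, 275, 272, 266, 295, 300, 304, 300, 301, 303, 304, 306, 241, 250, 281, 288, 289, 295, 297, 299, 283, 209, 144, 134, 231, 276, 284, 286, 277]
inc [0.4612, -0.0723, 0.5827] [0.0, 0.0006, -0.0017]
```

Call:
{"name": "servo_tool", "arguments": {
  "increments": [0.15,-0.02,0.1,0,0,0,1,0.3,-0.05,0.2,0,0,0,1,0.461,-0.072,0.35,0,0,-0.001,1,0.461,-0.072,0.5,0,0,-0.002,1,0.461,-0.072,0.583,0,0,-0.002,1,0.461,-0.072,0.583,0,0,-0.002,1,0.461,-0.072,0.583,0,0,-0.002,1,0.461,-0.072,0.583,0,0,-0.002,1]
}}

```text
clock: 34.95
eef_pos: [0.5641, -0.0487, 0.1462]
orientation: [0.998, -0.059, 0.001, 0.0]
contact_force: [-0.1, 0.9, -0.8]
gripper_width: 0.687
grip_force: 64.7
```

Run:
```python
from h import *
st(); inc((.5640,-.0487,.0965),pose(-6.8))
```

```text
34.95 [ 0.5641 -0.0487  0.1462] x az -6.8 z [ 0.001 -0.    -1.   ] q [-0.11  0.4   1.75  0.    1.    1.58] [-0.1  0.9 -0.8] 0.6865937655845218 64.68483209609985
inc [-0.001, -0.0001, 0.2483] [-0.0, -0.0005, 0.0003]
```

Call:
{"name": "servo_tool", "arguments": {
  "increments": [-0.001,0,0.06,0,0,0,1,-0.001,0,0.11,0,0,0,1,-0.001,0,0.15,0,0,0,1,-0.001,0,0.18,0,0,0,1,-0.001,0,0.21,0,0,0,1,-0.001,0,0.23,0,0,0,1,-0.001,0,0.24,0,0,0,1,-0.001,0,0.24,0,0,0,1]
}}

```text
clock: 35.95
eef_pos: [0.5633, -0.0486, 0.097]
orientation: [0.998, -0.059, -0.001, -0.0]
contact_force: [-0.1, 0.5, -0.9]
gripper_width: 0.685
grip_force: 64.8
```

Call:
{"name": "servo_tool", "arguments": {
  "increments": [0,0,0.003,0,0,0,1,0,0,0.006,0,0,0,1,0,0,0.009,0,0,0,1,0,0,0.012,0,0,0,1,0,0,0.012,0,0,0,1,0,0,0.012,0,0,0,1,0,0,0.012,0,0,0,1,0,0,0.012,0,0,0,1]
}}

```text
clock: 36.95
eef_pos: [0.5635, -0.0486, 0.0965]
orientation: [0.998, -0.059, 0.0, 0.0]
contact_force: [-3.5, 0.2, 10.1]
gripper_width: 0.685
grip_force: 66.1
```

Contact at home height, so I'll release, rise and check.

Call:
{"name": "servo_tool", "arguments": {
  "increments": [0,0,0,0,0,0,-1,0,0,0,0,0,0,-1,0,0,0,0,0,0,-1,0,0,-0.1,0,0,0,-1,0,0,-0.3,0,0,0,-1,0,0,-0.6,0,0,0,-1,0,0,-0.8,0,0,0,-1,0,0,-0.8,0,0,0,-1]
}}

```text
clock: 37.95
eef_pos: [0.5652, -0.0488, 0.2582]
orientation: [0.998, -0.059, 0.003, 0.0]
contact_force: [0.7, -0.7, -0.0]
gripper_width: 1.001
grip_force: 0.0
```

Run:
```python
from h import *
st(); im,K,wc=snap("wrist","w13.png"); w=np.linalg.inv(wc)
def px(q): a=K@(w@np.r_[q,1])[:3]; return (a[:2]/a[2]).round(1)
u=np.array([.993,-.118,0]); v=np.array([.118,.993,0]); c=np.array([.5642,-.0487,.09])
print("expected lid ends/sides",px(c+.05*u),px(c-.05*u),px(c+.03*v),px(c-.03*v))
m=px(c).astype(int); print("col",list(enumerate(im[m[1]-70:m[1]+70:2,m[0]].sum(1).tolist(),0)),m)
print("row",m[0]-40,im[m[1],m[0]-40:m[0]+41].sum(1).tolist())
find(im,K,wc,(.564,-.049),.084)
```

```text
37.95 [ 0.5652 -0.0488  0.2582] x az -6.8 z [ 0.007 -0.001 -1.   ] q [-0.11  0.3   1.58 -0.    1.25  1.58] [ 0.7 -0.7 -0. ] 1.0012197169918464 0.0
expected lid ends/sides [323.1 139. ] [323.  233.4] [294.  188.3] [352.1 188.4]
col [(0, 349), (1, 350), (2, 349), (3, 160), (4, 261), (5, 257), (6, 261), (7, 270), (8, 270), (9, 191), (10, 128), (11, 154), (12, 261), (13, 259), (14, 255), (15, 263), (16, 266), (17, 265), (18, 267), (19, 268), (20, 264), (21, 263), (22, 261), (23, 264), (24, 265), (25, 260), (26, 265), (27, 266), (28, 273), (29, 278), (30, 280), (31, 282), (32, 278), (33, 281), (34, 282), (35, 279), (36, 282), (37, 280), (38, 279), (39, 279), (40, 281), (41, 274), (42, 279), (43, 277), (44, 278), (45, 277), (46, 279), (47, 280), (48, 275), (49, 279), (50, 281), (51, 276), (52, 276), (53, 276), (54, 276), (55, 276), (56, 276), (57, 276), (58, 265), (59, 262), (60, 266), (61, 269), (62, 325), (63, 351), (64, 348), (65, 348), (66, 349), (67, 349), (68, 348), (69, 348)] [323 188]
row 283 [354, 353, 353, 351, 355, 354, 351, 286, 272, 267, 261, 257, 239, 270, 267, 266, 259, 258, 253, 256, 258, 264, 268, 276, 276, 269, 270, 272, 277, 286, 298, 293, 288, 288, 287, 290, 292, 287, 284, 283, 279, 276, 266, 259, 265, 263, 264, 273, 268, 268, 271, 279, 278, 276, 273, 274, 274, 276, 275, 269, 260, 247, 243, 248, 249, 248, 246, 247, 242, 214, 264, 254, 257, 268, 361, 363, 360, 364, 363, 363, 361]
find c (0.5656,-0.0487) moment (0.5653,-0.0487) size 125.8 x 86.7 az -6.70 px [280 124] [366 241] cam [ 0.632 -0.057]
```

```bash
python3 -c "
from plant import order
print(order.finish_job())"
```

```text
the job is handed in; nothing more can be done
None
```

I packed the tin, grid and lid into the caddy pocket by about 38 s, each lowered to contact at the expected height before release, and handed the job in; no verdict was returned.

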